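Take a flap disc off its upturned peg and stand it in the disc stand

TASK

Get the flap disc ready for the next grinding job: slide it out along the rack's peg, lift it over the upturned tip with a light touch so that the peg is not strained, and carry it to the wooden disc stand. Stand it on edge in the empty slot, set down softly, and let go; leave the tape roll and the used disc where they are.

Things in the scene. Friction and masses are not known exactly. Their poses are not given: they have to be found in the camera images.
- disc_center (a point): centre, half-way through the thickness, of the brown flap disc to move: 125 mm across, 11 mm thick, 0.08 to 0.15 kg. Centre hole 22 mm in a thin hub (about 2 mm); its facets leave 20 mm clear. It hangs on edge, a little askew, from one of the two pegs. z axis: the disc's axis, about level, toward the tips. Grip the top rim from above, fingertips at least 20 mm above the centre to clear the peg
- flap_disc: the same flap disc as a solid; origin on its axis at the rear face, 5.5 mm behind disc_center
- rack: grey steel rack, fixed, 138 mm high; origin at bench height under the collars' front faces, x to its back, z up. A 25 mm square cross tube runs along y at x = +30 mm. Two pegs point along -x. They are set by hand and not measured: each may stick out 9 mm more or less than drawn and slope up or down by up to 0.13 rad about a point 25 mm in front of its collar
- stand: wooden disc stand, fixed, 135 x 120 mm, 63 mm high, origin under its centre, z up. Two slots 17 mm wide along its y axis, at x = -35 mm (empty) and +35 mm (holds the other disc). Slot walls: 9 mm thick, 104 mm long, tops at 63 mm. A disc's rim rests on two 10 mm steel pins across the slots at y = +36 and -36 mm, 23 mm high
- empty_slot (a point): the point in the empty slot where the centre of a standing disc comes to rest: 80 mm above the bench; axes as the stand's
- tape_center (a point): centre of the cream masking tape roll (96 mm across, 20 mm wide) that hangs on the other peg; leave it
- old_disc_center (a point): centre of the used flap disc that stands in the stand's other slot (125 mm across, 11 mm thick); leave it
- spray_can: white and red spray can, 52 mm across, 188 mm tall, standing behind the stand, does not move; origin at the centre of its foot
- left_peg (a point): left peg (y = +85 mm on the rack) as drawn: where its axis leaves the collar, 125 mm high; axes as the rack's. An 11 mm round bar runs 73 mm along -x, then bends up at 45 degrees; the tip's top is 14 mm above the bar's top, its end at x = -95 mm. With its unknown slope the real tip may be 8 mm higher or lower. It is stiff but only pinched by a set screw: keep pushes on it below 6 N
- right_peg (a point): right peg (y = -85 mm on the rack) as drawn: where its axis leaves the collar; same bar, tip and uncertainty as the left peg
There are look-alikes about, which are no part of the job. What is shaped like the flap_disc but yellow is not meant.

How it is judged:
By the outcome, as a careful person would: the job done as asked, in the order asked, and still so for the second after the job is handed in, with the robot touching nothing.
It also fails if it takes over 72 s, if anything falls off the work surface, if the arm or the gripper's body presses on something with over 40 N, if the wrist force passes 120 N, or if a joint passes its speed limit or range.

ROBOT

A 6-joint arm with a two-finger parallel gripper is mounted at the origin on a cart in front of the work surface, level with it; the furniture and walls round the work are solid. World frame = base frame: x ahead of the robot, y to its left, z up, the work surface at z = 0. Lengths are in m, angles in rad, forces in N, time in s.
With the tool pointing down it reaches from about 0.375 to 0.9 m from the base axis. Payload 3.1 kg.
Tool frame: the origin (TCP) lies between the finger pads; the fingertips stand 11 mm ahead of it and the grasp point (between the pads) lies 8 mm behind it; z points along the fingers, y is the line along which they close (so a half turn about z gives the same grasp; the last joint's range is limited). The gripper opens to 85 mm and grips with 20 to 120 N. Pads are 22 mm wide; open, the fingers measure 114 mm over their backs; the gripper's body (76 mm by 85 mm) begins 54 mm behind the grasp point. The pads swing forward as they close: fully open they stand 13 mm farther back than shut.
Start: joints at [1.016, 0.527, 1.433, -0, 1.181, -0.178], TCP at [0.229, 0.581, 0.242] pointing down, gripper open.
Joint ranges: [-3.08, 3.08], [-0.75, 2.2], [0.22, 2.44], [-1.43, 4.57], [0, 2.65], [-2.85, 2.85]. Speed limits (rad/s): [2.79, 2.79, 3.14, 3.14, 3.14, 3.14].

INTERFACE

Orientations are given as a unit quaternion [w, x, y, z].
In Python, from plant import get_state, cams, env gives the robot as it stands.
- The arm moves only by the tool servo_tool, never from a script. Its argument "motion" is a list of rows, each a list of 7 numbers: the shift along the world's x, y, z in units of 40 mm (1.0 is 40 mm), then the turn, a rotation vector about the world's x, y, z in units of 5 degrees (1.0 is 5 degrees), then the gripper command: -1 is fully open, 1 is shut, values between are in proportion. A call has 1 to 8 rows; each row is the pose to reach, as a shift and turn from the pose commanded when the call began; what a row does not reach only later rows make up. A row lasts 1/8 s, in which the tool goes at most 62.5 mm and 10.7 degrees, less where a joint would pass 70% of its speed; a pose out of reach is approached as far as the arm can. A call with a gripper value outside its range is refused whole. The fingers move at their own pace and stop on an object; "grip_force" is the grip in N (left out, the last holds). Time passes only in rows, so rows that repeat a pose let the fingers close. It gives the time, the measured TCP pose, the force, the opening and the grip force at its end, in the units of the state.
- get_state(): the state, without advancing time (a new reading comes with each control period).
- cams.capture(name): name is "side" or "top"; returns the picture (384x512x3 uint8, red, green, blue); there is no depth.
- cams.get_calibration(name): a dict with "K" (3x3 intrinsics, pixels), "T" (4x4, takes a point from camera to world coordinates). Camera axes: x right, y down, z forward; pixel columns grow to the right and rows downward; lengths in m; the calibration is good to about 2 mm. A picture is of the moment at which its call begins. get_calibration takes no time and is no camera call.
- env.sign_off(): hands the job in; it is judged then, once.
The state is a dict: "time": time; "joint_pos": joint angles; "joint_velocities": joint speeds; "joint_efforts": joint torques, N m; "ee_pos": TCP position; "orientation": TCP orientation; "force": force on the tool from outside, world axes, zero at the start; "wrist_torque": the same for the moment, N m; "grip_width": finger opening in m; "gripper_force": force on a finger pad.
Only numpy, scipy, OpenCV 4.12 (cv2) and the standard library are available. Lean on these libraries where they do the work, as an engineer would, in place of code of your own. Each camera call takes 0.05 s, during which the arm holds its last target. There are 200 camera calls.

## Working session

There is one attempt and no reset: what is moved stays moved. The work goes in short steps, Python scripts to look and compute and a tool call to move; the robot and the scene stay as the last step left them, time stands still between calls to the robot, and variables do not carry over. Pictures are saved under pics/ and viewed, at most 10 in all, crops included, and the job is handed in when it is done.

Besides the shell and the picture viewer there is one more tool, called after ">>>" as name(argument=value, ...), one argument or row to a line, values as JSON. servo_tool: Moves the arm, as the interface text tells. Its arguments: {"type":"object","properties":{"motion":{"type":"array"},"grip_force":{"type":"number"}},"required":["motion"]}

```bash
mkdir -p pics; python3 - <<'E'
from plant import get_state,cams,env
import cv2,numpy as np
np.set_printoptions(precision=4,suppress=True)
for n in("side","top"):
    im=cams.capture(n); cv2.imwrite(f"pics/{n}0.png",im[:,:,::-1]); c=cams.get_calibration(n); print(n,c["K"],c["T"])
print(get_state())
E
```

```text
side [[355.4721   0.     257.54  ]
 [  0.     355.4721 192.1403]
 [  0.       0.       1.    ]] [[-0.9987  0.0458 -0.0208  0.5767]
 [ 0.0451  0.6328 -0.773   0.8056]
 [-0.0223 -0.773  -0.6341  0.63  ]
 [ 0.      0.      0.      1.    ]]
top [[490.3207   0.     262.4206]
 [  0.     490.3207 188.7766]
 [  0.       0.       1.    ]] [[-0.0141 -0.9944  0.1043  0.4444]
 [-0.9999  0.0133 -0.0084  0.124 ]
 [ 0.007  -0.1044 -0.9945  1.4083]
 [ 0.      0.      0.      1.    ]]
{'time': 0.1, 'joint_pos': array([ 1.0165,  0.5284,  1.4338, -0.    ,  1.1814, -0.1785]), 'joint_velocities': array([-0.0002, -0.001 , -0.0033,  0.0007,  0.0018, -0.0014]), 'joint_efforts': array([  0.0004, -44.3307, -17.8587,  -0.0002,   0.0039,  -0.    ]), 'ee_pos': array([0.229 , 0.5808, 0.2414]), 'orientation': array([-0.0004,  0.1868,  0.9824, -0.0009]), 'force': array([ 0.6461, -0.2099, -0.6198]), 'wrist_torque': array([-0.0051,  0.0432,  0.0509]), 'gripper_force': 0.0, 'grip_width': 0.0851916596424345}
```

View pics/side0.png

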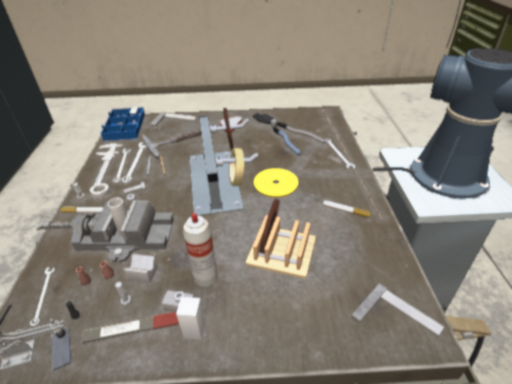

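View pics/top0.png

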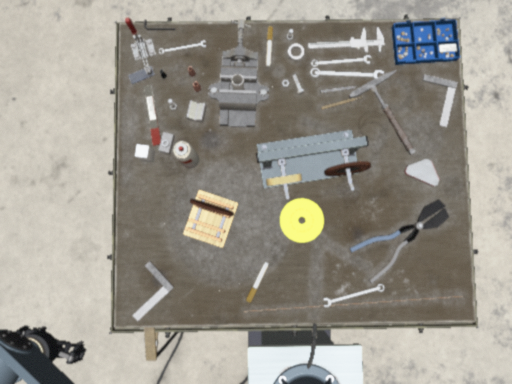

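The side view shows the rack at about (215,165), with the brown disc edge-on at (228,130) on the far peg, the tape at (237,165), and the stand at (283,245) holding the used disc. In the top view the brown disc is at (347,168), the tape at (284,180), the stand at (211,218) and the yellow decoy at (301,220). I'll enlarge these areas.

```bash
python3 - <<'E'
import cv2,numpy as np
s=cv2.imread("pics/side0.png");t=cv2.imread("pics/top0.png")
def cr(im,x,y,w,h,k):return cv2.resize(im[y:y+h,x:x+w],None,fx=k,fy=k,interpolation=cv2.INTER_CUBIC)
a=cr(s,180,100,80,120,5);b=cr(t,250,125,130,75,3.0769) # 400x600, 400x231
b=cr(t,250,125,130,75,400/130)
c=cr(t,175,180,72,72,5)[:, :360]; 
out=np.zeros((600,800,3),np.uint8)
out[:600,:400]=a; out[:b.shape[0],400:400+b.shape[1]]=b[:, :400]; out[236:236+360,400:760]=c
cv2.imwrite("pics/c1.png",out)
cv2.imwrite("pics/c2.png",np.hstack([cr(s,235,190,90,90,6)]))
E
```

```text
(no output)
```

View pics/c1.png

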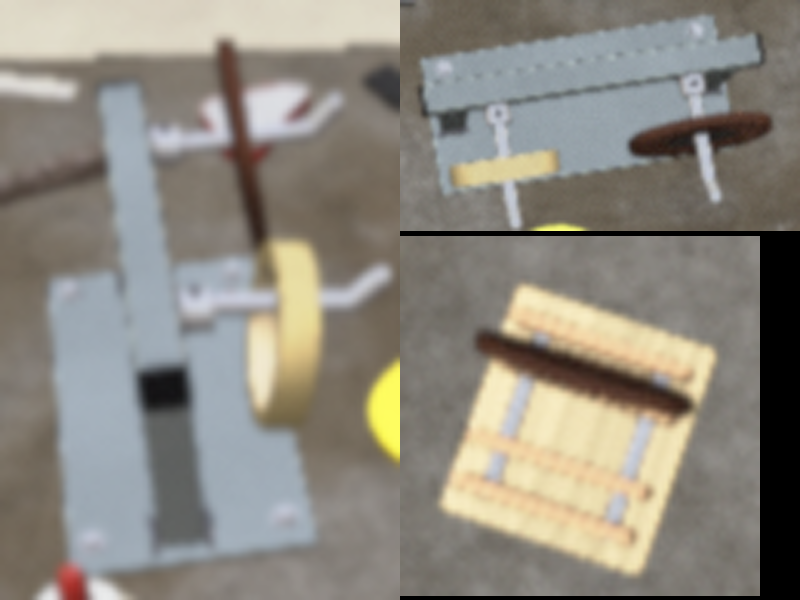

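View pics/c2.png

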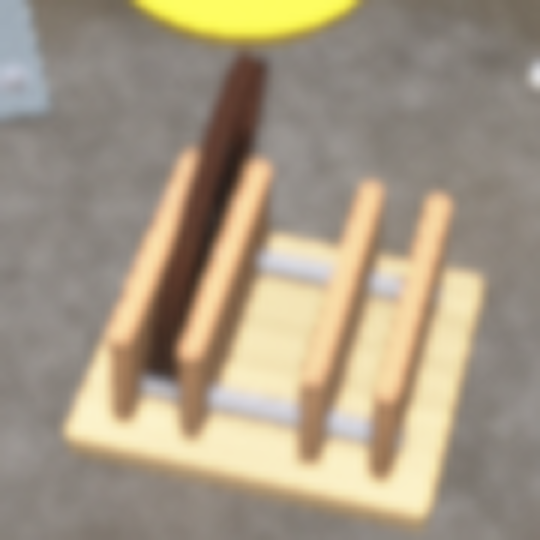

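The crops show these features, in full-image pixels after scaling:
- **Right peg, top view:** collar (345,153), tip (353,189).
- **Right peg, side view:** bar from (213,127) to (241,126), tip (248,120).
- **Disc:** its top rim in the side view is at (225,108).
- **Empty-slot walls, top view:** wall tops run (190,220)–(225,231) and (187,229)–(221,240).

Next I'll compute positions from these.

```bash
cat >h.py <<'E'
import cv2,numpy as np
from plant import cams
np.set_printoptions(precision=4,suppress=True)
C={n:cams.get_calibration(n) for n in("side","top")}
def ray(n,p):
    K,T=C[n]["K"],C[n]["T"]; d=T[:3,:3]@np.linalg.inv(K)@[p[0],p[1],1.]; return T[:3,3],d/np.linalg.norm(d)
def onz(n,p,z):
    o,d=ray(n,p); return o+d*(z-o[2])/d[2]
def onplane(n,p,q,m):
    o,d=ray(n,p); return o+d*(np.dot(np.subtract(q,o),m)/np.dot(d,m))
def tri(pt,ps):  # top px, side px -> point, gap
    o1,d1=ray("top",pt);o2,d2=ray("side",ps)
    s=np.linalg.lstsq(np.c_[d1,-d2],o2-o1,rcond=None)[0]
    a,b=o1+s[0]*d1,o2+s[1]*d2; return (a+b)/2,np.linalg.norm(a-b)
def proj(n,P):
    T=np.linalg.inv(C[n]["T"]); q=C[n]["K"]@(T[:3,:3]@P+T[:3,3]); return q[:2]/q[2]
A=lambda u,v:(250+(u-400)*130/400-.35,125+v*130/400-.35)   # top rack crop
S=lambda u,v:(180+u/5-.4,100+v/5-.4)              # side rack crop
B=lambda u,v:(175+(u-400)/5-.4,180+(v-236)/5-.4)  # top stand crop
D=lambda u,v:(235+u/6-.4,190+v/6-.4)              # side stand crop
def brown(im):
    h=cv2.cvtColor(im,cv2.COLOR_BGR2HSV); 
    return ((h[...,2]<115)&(h[...,1]>90)&((h[...,0]<14)|(h[...,0]>170))).astype(np.uint8)
E
python3 - <<'E'
from h import *
for n,rois in(("top",[(315,150,65,30),(185,190,55,35)]),("side",[(215,100,22,50),(255,190,35,70)])):
    m=brown(cv2.imread(f"pics/{n}0.png"))
    for x,y,w,h in rois:
        k=np.zeros_like(m);k[y:y+h,x:x+w]=m[y:y+h,x:x+w]
        c=max(cv2.findContours(k,0,cv2.CHAIN_APPROX_NONE)[0],key=cv2.contourArea);c=c[:,0]
        print(n,len(c),cv2.minAreaRect(c),"L",c[c[:,0].argmin()],"R",c[c[:,0].argmax()],"T",c[c[:,1].argmin()],"B",c[c[:,1].argmax()])
print("disc horizontal ends z.12",onz("top",A(630,149),.12),onz("top",A(772,122),.12))
print("tube top fr",onz("top",A(425,110),.138),onz("top",A(760,62),.138),"back",onz("top",A(421,88),.138),onz("top",A(755,36),.138))
print("R tip",tri(A(716,198),S(342,97)),"L tip",tri(A(516,225),S(387,269)))
print("R collar",tri(A(693,82),S(165,128)),"L collar",tri(A(498,112),S(195,288)))
print("disc toprim tri?",tri(A(700,128),S(225,42)))
for a,b,nm in(((473,437),(440,195),"wA far?"),((650,493),(440,195),"A right"),((473,437),(372,185),"A' "),((632,537),(440,195),"B right"),((460,480),(388,395),"B left"),((473,437),(313,385),"A left"),((650,493),(372,185),"A right")):
    print(nm,*tri(B(*a),D(*b)))
print("base",[onz("top",B(*p),.012)[:2] for p in((520,284),(715,350),(640,575),(443,510))])
E
```

```text
top 124 ((347.6057434082031, 168.5989990234375), (9.384407043457031, 44.08354568481445), 79.99201965332031) L [326 171] R [369 166] T [358 162] B [327 174]
top 83 ((210.85000610351562, 207.45001220703125), (42.37451934814453, 5.375871658325195), 18.43494987487793) L [191 200] R [231 214] T [191 200] B [229 215]
side 76 ((228.0478515625, 127.4848861694336), (37.08934783935547, 6.022626876831055), 72.47443389892578) L [224 110] R [232 131] T [225 109] B [231 146]
side 118 ((268.5945739746094, 225.4178009033203), (6.747591018676758, 53.52911376953125), 16.990825653076172) L [258 250] R [278 202] T [275 200] B [264 252]
disc horizontal ends z.12 [ 0.6192 -0.0519  0.12  ] [ 0.6411 -0.1754  0.12  ]
tube top fr [0.6525 0.1244 0.138 ] [ 0.6904 -0.1629  0.138 ] back [0.6716 0.1275 0.138 ] [ 0.713  -0.1594  0.138 ]
R tip (array([ 0.5732, -0.12  ,  0.1445]), np.float64(3.2366653520218364e-05)) L tip (array([0.5541, 0.0485, 0.1356]), np.float64(0.001456072290677333))
R collar (array([ 0.6744, -0.1051,  0.1373]), np.float64(0.0010156880954817116)) L collar (array([0.6505, 0.0622, 0.1383]), np.float64(0.0011434908048019478))
disc toprim tri? (array([ 0.6312, -0.1002,  0.1905]), np.float64(0.01004835396189363))
wA far? [0.483  0.3068 0.1427] 0.033499800879564
A right [0.4591 0.2207 0.0568] 0.0242751092696648
A'  [0.4937 0.304  0.1433] 0.011297495043350978
B right [0.4476 0.2276 0.0608] 0.0011570257404847947
B left [0.4801 0.3219 0.0581] 0.0012798227941274148
A left [0.5045 0.3149 0.0569] 0.003013545242593559
A right [0.4718 0.2178 0.0581] 0.0018090541418595428
base [array([0.592 , 0.2947]), array([0.5527, 0.1836]), array([0.4257, 0.2271]), array([0.4639, 0.3384])]
```

```bash
python3 - <<'E'
from h import *
q=np.array([.5732,-.12,.1445]); y=np.radians(8.1); m=np.array([-np.sin(y),np.cos(y),0]); u=np.array([np.cos(y),np.sin(y),0])
for p in((182,130),(300,122),(305,124),(342,97),(182,150),(300,147),(310,142),(334,112)):
    P=onplane("side",S(*p),q,m); print("peg side",p,"along",(P-q)@u*1e3,"z",P[2]*1e3)
# disc: silhouettes for several tilts, principal axes
for z in(.116,.12,.124):
  for t in(-.06,0,.06,.12):
    yw=np.radians(10.1); h=np.array([np.sin(yw),-np.cos(yw),0]); n0=np.array([-np.cos(yw),-np.sin(yw),0])
    n=n0*np.cos(t)+np.array([0,0,1])*np.sin(t); v=np.cross(n,h); v*=np.sign(v[2])
    c=np.array([.6302,-.1137,z]); r={}
    for k in("side","top"):
        pts=np.array([proj(k,c+.0625*(np.cos(a)*h+np.sin(a)*v)+s*.0055*n) for a in np.linspace(0,6.28,200) for s in(-1,1)]).astype(np.float32)
        if k=="side": print(z,t,"side top px",pts[pts[:,1].argmin()],end=" "); pts=pts[pts[:,1]<146.5]
        b=cv2.minAreaRect(pts); print(k,np.round(b[0],1),np.round(b[1],1),round(b[2],1),end=" ")
    print()
E
```

```text
peg side (182, 130) along 93.27887551010251 z 134.7218156424912
peg side (300, 122) along 25.14808449605721 z 131.48692100238517
peg side (305, 124) along 22.30892106139266 z 129.84330239758424
peg side (342, 97) along -0.01938391417503672 z 144.4931679759812
peg side (182, 150) along 94.51426270569239 z 121.93332061173012
peg side (300, 147) along 26.03826514150053 z 115.26518995996304
peg side (310, 142) along 19.995265782811195 z 117.8006948386936
peg side (334, 112) along 5.034798598170361 z 135.4892317908018
0.116 -0.06 side top px [229.043  107.5416] side [228.9 127.2] [39.3  9.5] 85.2 top [347.4 168.7] [ 6.4 47.7] 78.6 
0.116 0 side top px [227.8655 107.5431] side [228.8 127.2] [39.4  8.2] 82.1 top [347.4 168.6] [ 9.1 47.7] 77.9 
0.116 0.06 side top px [226.6848 107.6111] side [228.6 127.3] [39.5  7. ] 79.1 top [347.4 168.6] [11.8 47.7] 77.2 
0.116 0.12 side top px [225.5056 107.7455] side [228.5 127.5] [39.9  5.7] 76.1 top [347.4 168.5] [14.5 47.7] 76.5 
0.12 -0.06 side top px [228.9409 106.2519] side [228.9 126.5] [40.6  9.5] 85.2 top [347.7 168.5] [ 6.4 47.9] 78.6 
0.12 0 side top px [227.7604 106.2523] side [228.8 126.6] [40.7  8.2] 82.2 top [347.7 168.4] [ 9.2 47.9] 77.9 
0.12 0.06 side top px [226.5767 106.3196] side [228.7 126.8] [41.1  7. ] 79.1 top [347.6 168.3] [11.9 47.9] 77.2 
0.12 0.12 side top px [225.3945 106.4537] side [228.5 126.8] [41.1  5.7] 76.1 top [347.6 168.3] [14.5 47.9] 76.5 
0.124 -0.06 side top px [228.8384 104.9557] side [228.8 125.8] [41.7  9.5] 85.2 top [348.  168.2] [ 6.5 48. ] 78.6 
0.124 0 side top px [227.6548 104.9551] side [228.7 126. ] [42.1  8.3] 82.2 top [347.9 168.2] [ 9.2 48. ] 77.9 
0.124 0.06 side top px [226.4681 105.0217] side [228.7 126.1] [42.4  7. ] 79.2 top [347.9 168.1] [11.9 48. ] 77.2 
0.124 0.12 side top px [225.2829 105.1554] side [228.6 126.3] [42.7  5.8] 76.1 top [347.9 168.1] [14.6 48. ] 76.5
```

>>> servo_tool(
  motion=[
    [0.3,-0.5,0.4,0,0,-0.5,0],
    [1,-1.7,1,0,0,-1.5,0],
    [1.7,-2.9,1.5,0,0,-2.5,0],
    [2.4,-4.1,1.5,0,0,-3.5,0],
    [3.1,-5.3,1.5,0,0,-4.5,0],
    [3.8,-6.5,1.5,0,0,-5.5,0],
    [4.5,-7.7,1.5,0,0,-6.5,0],
    [5,-8.7,1.5,0,0,-7.5,0],
  ],
  grip_force=30,
)

```text
time: 1.1
ee_pos: [0.4303, 0.2304, 0.3032]
orientation: [0.001, 0.495, 0.869, 0.0]
force: [0.5, 1.4, -0.3]
grip_width: 0.0428
gripper_force: 0.0
```

```bash
python3 - <<'E'
from h import *
y=np.radians(8.5); m=np.array([-np.sin(y),np.cos(y),0]); u=np.array([np.cos(y),np.sin(y),0]); c=np.array([.6302,-.1137,.12])
im=cv2.cvtColor(cv2.imread("pics/side0.png"),cv2.COLOR_BGR2GRAY).astype(int)
for r in(106,107,108,109,110,112,116,120,123): print(r,im[r,218:238])
for p in((224.7,107.6),(225.2,110),(226.5,118),(228.2,127)):
    P=onplane("side",p,c,m); print(p,P,"along",(P-c)@u)
print("can",tri((182,149),(196,218)))
E
```

```text
106 [215 216 215 215 213 210 207 208 211 215 218 217 217 216 216 215 215 216
 216 216]
107 [214 215 216 215 206 188 176 176 187 207 215 216 216 216 215 215 215 216
 216 216]
108 [213 214 215 214 198 156 125 124 150 188 206 209 208 208 208 209 208 210
 210 210]
109 [206 208 208 206 186 135  89  85 116 158 178 183 183 183 183 186 187 187
 187 187]
110 [183 183 183 182 164 119  80  73  91 120 138 144 144 144 146 149 151 152
 151 151]
112 [126 125 124 121 111  91  72  70  77  95 113 121 124 124 124 123 121 119
 119 117]
116 [121 122 121 120 117 104  79  67  70  81 102 122 133 139 144 148 153 161
 166 166]
120 [129 135 153 176 191 184 145  94  70  80 123 179 209 219 220 221 221 222
 221 218]
123 [129 128 140 174 202 211 189 132  81  73  98 151 200 219 220 219 219 216
 199 165]
(224.7, 107.6) [ 0.6366 -0.1127  0.1864] along 0.0065153860609786975
(225.2, 110) [ 0.6358 -0.1129  0.179 ] along 0.005706361860751419
(226.5, 118) [ 0.6341 -0.1131  0.1541] along 0.003992629881375809
(228.2, 127) [ 0.6315 -0.1135  0.1249] along 0.001310832106367772
can (array([0.6793, 0.3173, 0.1737]), np.float64(0.0013776697789576857))
```

>>> servo_tool(
  motion=[
    [0.6,-1.1,0,0,0,-0.6,0],
    [1.3,-2.2,0,0,0,-1.2,0],
    [2.0,-3.4,0,0,0,-1.8,0],
    [2.7,-4.6,0,0,0,-2.4,0],
    [3.4,-5.7,0,0,0,-3,0],
    [4.1,-6.9,-0.2,0,0,-3.6,0],
    [4.8,-8,-0.5,0,0,-4.2,0],
    [5.2,-8.65,-0.8,0,0,-4.4,0],
  ],
)

```text
time: 2.1
ee_pos: [0.6378, -0.1165, 0.2708]
orientation: [0.001, 0.651, 0.759, -0.0]
force: [-0.5, 0.0, 0.5]
grip_width: 0.0426
gripper_force: 0.0
```

>>> servo_tool(
  motion=[
    [0,0,0,-0.07,0.5,0,0],
    [0,0,-0.4,-0.15,1,0,0],
    [0,0,-0.8,-0.15,1,0,0],
    [0,0,-0.8,-0.15,1,0,0],
  ],
)

```text
time: 2.6
ee_pos: [0.6356, -0.1117, 0.236]
orientation: [-0.031, 0.649, 0.76, -0.034]
force: [-0.3, 0.2, 0.0]
grip_width: 0.0424
gripper_force: 0.0
```

```bash
python3 - <<'E'
from h import *
from scipy.spatial.transform import Rotation as R
from plant import get_state
s=get_state(); w,x,y,z=s["orientation"]; print(s["ee_pos"],R.from_quat([x,y,z,w]).as_matrix(),s["force"],s["time"])
o=[cv2.resize(cams.capture(n)[y0:y0+100,x0:x0+80,::-1],None,fx=5,fy=5,interpolation=cv2.INTER_CUBIC) for n,x0,y0 in(("side",190,75),("top",310,110))]
cv2.imwrite("pics/c3.png",np.hstack(o))
E
```

```text
[ 0.6356 -0.1117  0.236 ] [[-0.1563  0.9834 -0.092 ]
 [ 0.9877  0.1559 -0.0114]
 [ 0.0031 -0.0926 -0.9957]] [-0.2638  0.1974  0.013 ] 2.6
```

View pics/c3.png

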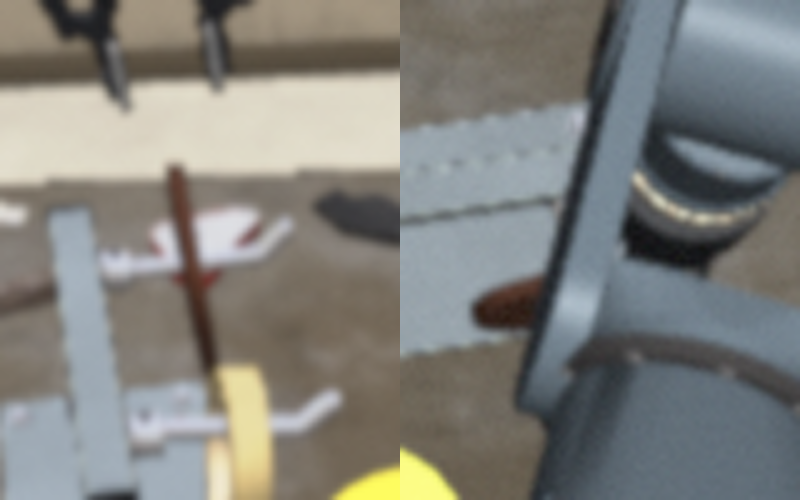

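Side view: the fingertips are at (214,96) and (233,92), straddling the disc's top at (225,108). The top view is blocked by the arm. I'll check for an offset between the arm and the camera.

```bash
python3 - <<'E'
from h import *
e=np.array([.6356,-.1117,.236]);tz=np.array([-.092,-.0114,-.9957]);ty=np.array([.9834,.1559,-.0926])
for s in(.0213,-.0213):
  for f in(.003,.011): print(s,f,proj("side",e+tz*f+ty*s))
print("obs",190+122/5-.4,75+108/5-.4,190+217/5-.4,75+88/5-.4)
print(proj("side",e+tz*.005))
E
```

```text
0.0213 0.003 [216.0287  93.3009]
0.0213 0.011 [216.5854  96.0672]
-0.0213 0.003 [231.5076  90.2699]
-0.0213 0.011 [231.9801  93.0423]
obs 214.0 96.19999999999999 233.0 92.19999999999999
[223.9114  92.4777]
```

>>> servo_tool(
  motion=[
    [-0.02,-0.02,-0.4,0,0,0,0],
    [-0.04,-0.03,-0.9,0,0,0,0],
    [-0.05,-0.03,-1.3,0,0,0,0],
    [-0.05,-0.03,-1.6,0,0,0,0],
    [-0.05,-0.03,-1.8,0,0,0,0.2],
    [-0.05,-0.03,-1.87,0,0,0,0.3],
    [-0.05,-0.03,-1.87,0,0,0,0.4],
    [-0.05,-0.03,-1.87,0,0,0,0.4],
  ],
)

```text
time: 3.7
ee_pos: [0.6357, -0.114, 0.1641]
orientation: [-0.028, 0.649, 0.76, -0.033]
force: [0.6, -0.2, -0.1]
grip_width: 0.0256
gripper_force: 0.0
```

```bash
python3 - <<'E'
from h import *
from plant import get_state
s=get_state(); print(s["ee_pos"],s["force"],s["wrist_torque"],s["grip_width"])
im=cams.capture("side")[75:175,190:290,::-1]
cv2.imwrite("pics/c4.png",cv2.resize(im,None,fx=6,fy=6,interpolation=cv2.INTER_CUBIC))
E
```

```text
[ 0.6357 -0.114   0.1641] [ 0.5765 -0.1709 -0.1283] [-0.0407 -0.0308 -0.0176] 0.02556979900460041
```

View pics/c4.png

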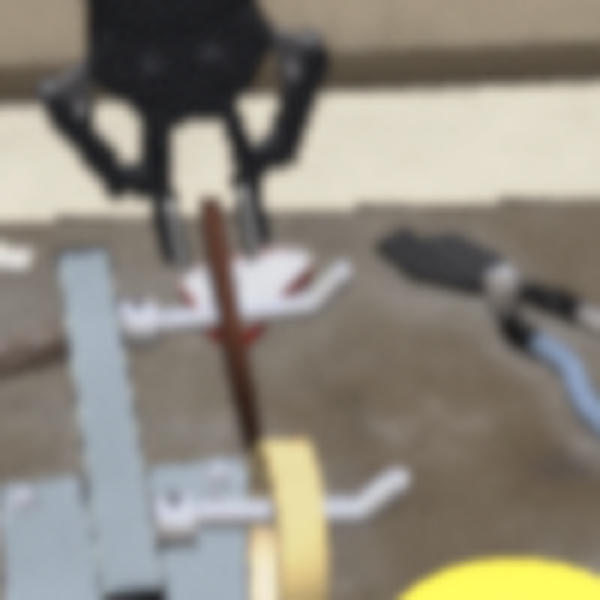

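The fingers straddle the disc, with tips at (220,118) and (233,116) and the rim top at (225,108). I'll go 5 mm lower and close.

>>> servo_tool(
  motion=[
    [0,0,-0.07,0,0,0,0.5],
    [0,0,-0.13,0,0,0,0.6],
    [0,0,-0.13,0,0,0,0.68],
    [0,0,-0.13,0,0,0,0.74],
    [0,0,-0.13,0,0,0,0.8],
    [0,0,-0.13,0,0,0,1],
    [0,0,-0.13,0,0,0,1],
    [0,0,-0.13,0,0,0,1],
  ],
  grip_force=30,
)

```text
time: 4.75
ee_pos: [0.6352, -0.1138, 0.1582]
orientation: [-0.029, 0.649, 0.759, -0.033]
force: [0.1, -1.3, -0.3]
grip_width: 0.0085
gripper_force: 29.1
```

>>> servo_tool(
  motion=[
    [0,0,0,0,0,0,1],
    [0,0,0,0,0,0,1],
    [0,0,0,0,0,0,1],
  ],
)

```text
time: 5.12
ee_pos: [0.6353, -0.1138, 0.1583]
orientation: [-0.029, 0.649, 0.759, -0.033]
force: [0.3, -0.7, -2.4]
grip_width: 0.0087
gripper_force: 29.1
```

>>> servo_tool(
  motion=[
    [0,0,0.03,0,0,0,1],
    [0,0,0.06,0,0,0,1],
    [0,0,0.09,0,0,0,1],
    [0,0,0.11,0,0,0,1],
    [0,0,0.11,0,0,0,1],
  ],
)

```text
time: 5.75
ee_pos: [0.6354, -0.1138, 0.1628]
orientation: [-0.029, 0.649, 0.759, -0.033]
force: [-0.0, 0.3, -1.6]
grip_width: 0.0087
gripper_force: 29.1
```

>>> servo_tool(
  motion=[
    [0,0,0,0,0,0,1],
  ],
)

```text
time: 5.88
ee_pos: [0.6353, -0.1138, 0.1627]
orientation: [-0.029, 0.649, 0.759, -0.033]
force: [-0.2, 0.7, -1.3]
grip_width: 0.0084
gripper_force: 29.1
```

>>> servo_tool(
  motion=[
    [0,0,0,0,0,0,1],
  ],
)

```text
time: 6.0
ee_pos: [0.6353, -0.1138, 0.1627]
orientation: [-0.029, 0.649, 0.759, -0.033]
force: [0.1, 0.3, -1.2]
grip_width: 0.0086
gripper_force: 29.1
```

>>> servo_tool(
  motion=[
    [0,0,0,0,0,0,1],
  ],
)

```text
time: 6.12
ee_pos: [0.6353, -0.1138, 0.1627]
orientation: [-0.029, 0.649, 0.759, -0.033]
force: [0.4, 0.5, -2.1]
grip_width: 0.0089
gripper_force: 29.1
```

>>> servo_tool(
  motion=[
    [-0.05,-0.01,0,0,0,0,1],
    [-0.1,-0.015,-0.01,0,0,0,1],
    [-0.15,-0.02,-0.01,0,0,0,1],
    [-0.2,-0.03,-0.015,0,0,0,1],
    [-0.25,-0.035,-0.015,0,0,0,1],
    [-0.3,-0.045,-0.02,0,0,0,1],
    [-0.35,-0.05,-0.02,0,0,0,1],
    [-0.4,-0.06,-0.025,0,0,0,1],
  ],
)

```text
time: 7.12
ee_pos: [0.6192, -0.1162, 0.1617]
orientation: [-0.029, 0.649, 0.759, -0.033]
force: [0.2, -0.1, -0.6]
grip_width: 0.0084
gripper_force: 29.2
```

>>> servo_tool(
  motion=[
    [-0.05,-0.01,0,0,0,0,1],
    [-0.1,-0.015,-0.005,0,0,0,1],
    [-0.15,-0.02,-0.01,0,0,0,1],
    [-0.2,-0.03,-0.01,0,0,0,1],
    [-0.2,-0.03,-0.01,0,0,0,1],
    [-0.2,-0.03,-0.01,0,0,0,1],
  ],
)

```text
time: 7.88
ee_pos: [0.6114, -0.1175, 0.1614]
orientation: [-0.029, 0.649, 0.759, -0.033]
force: [-0.2, 1.0, -1.2]
grip_width: 0.0083
gripper_force: 29.1
```

```bash
python3 - <<'E'
from h import *
from plant import get_state
f=[]
for i in range(4):
    cams.capture("side"); f.append(get_state()["force"])
print(np.mean(f,0),np.std(f,0))
im=cams.capture("side")[80:160,200:280,::-1]
cv2.imwrite("pics/c5.png",cv2.resize(im,None,fx=7,fy=7,interpolation=cv2.INTER_CUBIC))
E
```

```text
[ 0.0082 -0.1232 -1.4437] [0.2338 0.3196 0.1663]
```

View pics/c5.png

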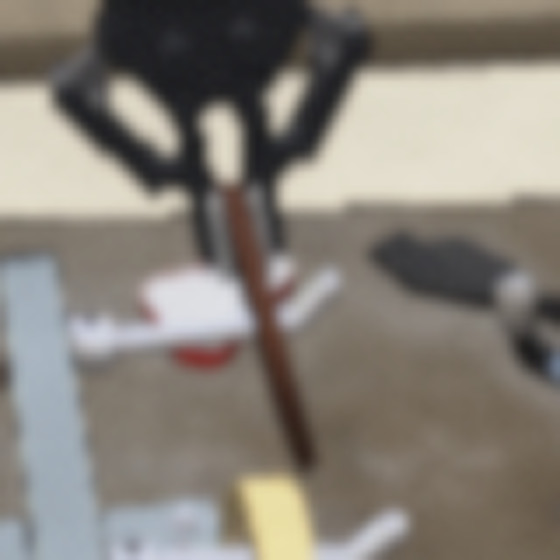

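The disc has slid 24 mm and hangs free, with only its weight (1.4 N) on the wrist. It crosses the peg at (237,126); the bend is at about (241,126) and the tip at (248,119). I'll tilt the disc about its hub to match the bend.

>>> servo_tool(
  motion=[
    [0.03,0,0,-0.06,0.4,0,1],
    [0.07,0.01,-0.01,-0.12,0.8,0,1],
    [0.1,0.015,-0.015,-0.18,1.2,0,1],
    [0.135,0.02,-0.02,-0.24,1.6,0,1],
    [0.165,0.025,-0.03,-0.3,2.0,0,1],
    [0.2,0.03,-0.04,-0.36,2.4,0,1],
    [0.23,0.035,-0.05,-0.42,2.8,0,1],
    [0.25,0.036,-0.056,-0.45,3,0,1],
  ],
)

```text
time: 9.12
ee_pos: [0.6217, -0.1159, 0.1588]
orientation: [-0.115, 0.639, 0.748, -0.133]
force: [0.3, -0.9, -1.7]
grip_width: 0.0085
gripper_force: 29.3
```

```bash
cat >f.py <<'E'
from h import *
from plant import get_state
f=[];t=[]
for i in range(4):
    cams.capture("side"); s=get_state(); f.append(s["force"]);t.append(s["wrist_torque"])
print(np.mean(f,0),np.std(f,0),np.mean(t,0),s["ee_pos"],s["orientation"],s["time"],s["grip_width"])
E
python3 f.py
```

```text
[ 0.185  -0.3422 -1.3781] [0.2028 0.2536 0.1562] [ 0.069  -0.2779  0.0154] [ 0.6212 -0.1159  0.159 ] [-0.1151  0.6395  0.7484 -0.1325] 9.325 0.008374757984056779
```

>>> servo_tool(
  motion=[
    [-0.05,-0.008,-0.003,0,0,0,1],
    [-0.1,-0.015,-0.006,0,0,0,1],
    [-0.15,-0.022,-0.008,0,0,0,1],
    [-0.175,-0.025,-0.01,0,0,0,1],
    [-0.175,-0.025,-0.01,0,0,0,1],
  ],
)

```text
time: 9.95
ee_pos: [0.6143, -0.117, 0.1587]
orientation: [-0.115, 0.64, 0.748, -0.133]
force: [0.7, -0.5, -0.8]
grip_width: 0.0086
gripper_force: 29.3
```

```bash
python3 f.py; python3 - <<'E'
from h import *
im=cams.capture("side")[90:150,210:270,::-1]
cv2.imwrite("pics/c6.png",cv2.resize(im,None,fx=9,fy=9,interpolation=cv2.INTER_CUBIC))
E
```

```text
[-0.0211 -0.3663 -2.2033] [0.4832 0.0832 0.6023] [ 0.0698 -0.2821  0.026 ] [ 0.6144 -0.117   0.1587] [-0.115   0.6396  0.7484 -0.1326] 10.15 0.00850568567851564
```

View pics/c6.png

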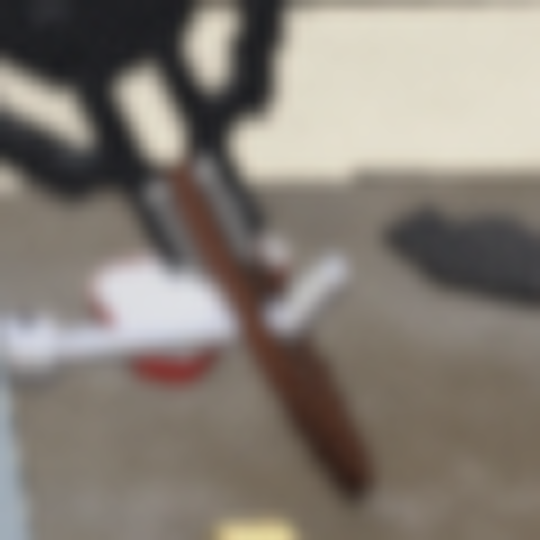

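The disc's centre, at about (239,126), sits on the peg right at the bend, and the tip end is at (248,119). I'll climb along the bent tip.

>>> servo_tool(
  motion=[
    [-0.03,-0.004,0.01,0,0,0,1],
    [-0.06,-0.008,0.03,0,0,0,1],
    [-0.09,-0.013,0.055,0,0,0,1],
    [-0.12,-0.018,0.08,0,0,0,1],
    [-0.15,-0.022,0.105,0,0,0,1],
    [-0.18,-0.026,0.135,0,0,0,1],
    [-0.2,-0.03,0.155,0,0,0,1],
    [-0.2,-0.03,0.155,0,0,0,1],
  ],
)

```text
time: 11.2
ee_pos: [0.6064, -0.1182, 0.165]
orientation: [-0.115, 0.64, 0.748, -0.133]
force: [-0.5, -0.3, -0.8]
grip_width: 0.0086
gripper_force: 29.3
```

```bash
python3 f.py
```

```text
[-0.0244  0.0996 -1.6547] [0.3733 0.3206 0.4646] [ 0.0449 -0.2756 -0.0197] [ 0.6064 -0.1182  0.1648] [-0.1151  0.6396  0.7484 -0.1326] 11.4 0.008595697629411753
```

Still free of contact. I'll continue up the tip.

>>> servo_tool(
  motion=[
    [-0.03,-0.004,0.03,0,0,0,1],
    [-0.06,-0.009,0.06,0,0,0,1],
    [-0.09,-0.013,0.085,0,0,0,1],
    [-0.12,-0.018,0.115,0,0,0,1],
    [-0.15,-0.022,0.145,0,0,0,1],
    [-0.18,-0.026,0.175,0,0,0,1],
    [-0.2,-0.03,0.195,0,0,0,1],
    [-0.2,-0.03,0.195,0,0,0,1],
  ],
)

```text
time: 12.4
ee_pos: [0.5983, -0.1194, 0.1728]
orientation: [-0.115, 0.64, 0.748, -0.133]
force: [-0.1, 0.1, -2.6]
grip_width: 0.0086
gripper_force: 29.3
```

```bash
python3 f.py; python3 - <<'E'
from h import *
im=cams.capture("side")[90:150,210:270,::-1]
cv2.imwrite("pics/c7.png",cv2.resize(im,None,fx=9,fy=9,interpolation=cv2.INTER_CUBIC))
E
```

```text
[ 0.0781  0.0684 -1.7907] [0.3601 0.4454 0.3515] [ 0.0561 -0.2836 -0.0011] [ 0.5984 -0.1194  0.1726] [-0.1151  0.6396  0.7484 -0.1326] 12.6 0.008733857926861911
```

View pics/c7.png

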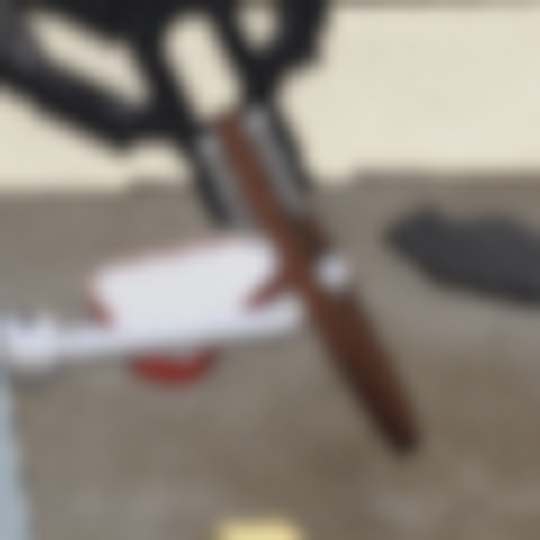

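The disc's centre, at about (245,121), lies on the bent tip, and the tip end at (248,119) sticks out slightly. Two more steps should clear it.

>>> servo_tool(
  motion=[
    [-0.03,-0.004,0.03,0,0,0,1],
    [-0.06,-0.009,0.055,0,0,0,1],
    [-0.09,-0.013,0.08,0,0,0,1],
    [-0.12,-0.018,0.11,0,0,0,1],
    [-0.15,-0.022,0.14,0,0,0,1],
    [-0.18,-0.026,0.17,0,0,0,1],
    [-0.21,-0.03,0.2,0,0,0,1],
    [-0.24,-0.035,0.23,0,0,0,1],
  ],
)

```text
time: 13.65
ee_pos: [0.5887, -0.1208, 0.182]
orientation: [-0.115, 0.64, 0.748, -0.133]
force: [0.4, 0.1, -1.8]
grip_width: 0.0088
gripper_force: 29.3
```

```bash
python3 f.py
```

```text
[ 0.3453  0.1668 -1.0988] [0.2968 0.4399 0.2784] [ 0.0346 -0.2757 -0.0002] [ 0.5887 -0.1208  0.1819] [-0.115   0.6396  0.7484 -0.1326] 13.85 0.00850019330068551
```

>>> servo_tool(
  motion=[
    [-0.03,-0.004,0.03,0,0,0,1],
    [-0.06,-0.009,0.06,0,0,0,1],
    [-0.1,-0.015,0.1,0,0,0,1],
    [-0.15,-0.022,0.14,0,0,0,1],
    [-0.2,-0.03,0.19,0,0,0,1],
    [-0.25,-0.036,0.24,0,0,0,1],
    [-0.3,-0.045,0.28,0,0,0,1],
    [-0.35,-0.05,0.32,0,0,0,1],
  ],
)

```text
time: 14.85
ee_pos: [0.5746, -0.1228, 0.1948]
orientation: [-0.115, 0.64, 0.748, -0.133]
force: [-0.6, -0.3, -1.4]
grip_width: 0.0082
gripper_force: 29.3
```

```bash
python3 f.py; python3 - <<'E'
from h import *
im=cams.capture("side")[80:150,200:270,::-1]
cv2.imwrite("pics/c8.png",cv2.resize(im,None,fx=8,fy=8,interpolation=cv2.INTER_CUBIC))
E
```

```text
[-0.2333  0.0408 -1.5419] [0.3871 0.1856 0.6763] [ 0.0489 -0.2452 -0.0271] [ 0.5748 -0.1228  0.1947] [-0.115   0.6396  0.7484 -0.1325] 15.05 0.008573279329310608
```

View pics/c8.png

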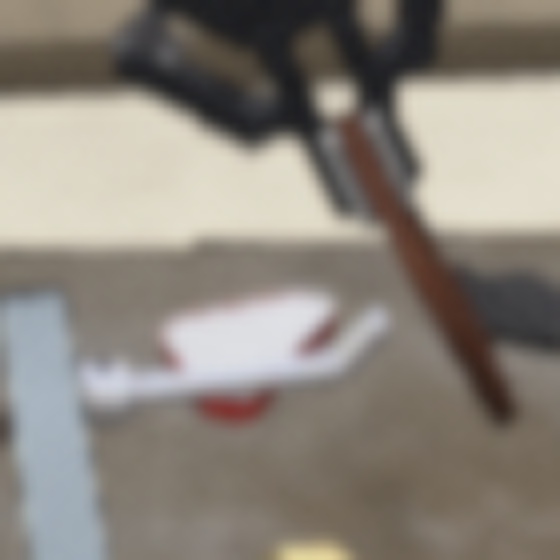

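The disc is clear of the peg: its lower half is at (253,118) and the tip end is at (248,119), with only weight on the wrist. That uses up the picture views, so the rest will be numeric. Next I'll back off and lift.

>>> servo_tool(
  motion=[
    [-0.3,-0.04,0.3,0,0,0,1],
    [-0.7,-0.1,0.8,0,0,0,1],
    [-1,-0.1,1.4,0,0,0,1],
    [-1,-0.1,2,0,0,0,1],
    [-1,-0.1,2.6,0,0,0,1],
    [-1,-0.1,2.8,0,0,0,1],
    [-1,-0.1,2.8,0,0,0,1],
  ],
)

```text
time: 15.98
ee_pos: [0.5345, -0.1268, 0.3072]
orientation: [-0.115, 0.64, 0.748, -0.132]
force: [0.1, 0.4, -2.0]
grip_width: 0.0084
gripper_force: 29.3
```

```bash
cat >g.py <<'E'
import sys
from h import *
from scipy.spatial.transform import Rotation as R
from plant import get_state
s=get_state(); q=s["orientation"]; r=R.from_quat([*q[1:],q[0]])
yw=np.radians(float(sys.argv[1])); y=np.array([np.cos(yw),np.sin(yw),0]); z=np.array([0,0,-1.])
t=R.from_matrix(np.c_[np.cross(y,z),y,z])
rv=np.degrees((t*r.inv()).as_rotvec())/5
print("turn units",rv,"pos",s["ee_pos"],"to go units",(np.array([float(v) for v in sys.argv[2:5]])-s["ee_pos"])/.04)
print(r.as_matrix())
E
python3 g.py -19 .4757 .2712 .28
```

```text
turn units [-0.3819 -4.0563 -5.5341] pos [ 0.5345 -0.1268  0.3072] to go units [-1.4701  9.95   -0.6798]
[[-0.1554  0.9271 -0.3409]
 [ 0.9878  0.1466 -0.0516]
 [ 0.0022 -0.3448 -0.9387]]
```

>>> servo_tool(
  motion=[
    [-0.07,0.5,0,-0.02,-0.25,-0.3,1],
    [-0.2,1.3,0,-0.06,-0.6,-0.8,1],
    [-0.35,2.4,0,-0.1,-1.05,-1.4,1],
    [-0.52,3.5,0,-0.14,-1.5,-2.0,1],
    [-0.68,4.6,0,-0.18,-1.95,-2.6,1],
    [-0.85,5.7,0,-0.22,-2.4,-3.2,1],
    [-1.0,6.8,0,-0.26,-2.8,-3.8,1],
    [-1.15,7.8,0,-0.3,-3.2,-4.4,1],
  ],
)

```text
time: 16.98
ee_pos: [0.4874, 0.1864, 0.3054]
orientation: [-0.026, 0.784, 0.619, -0.029]
force: [1.2, 0.6, -1.5]
grip_width: 0.0083
gripper_force: 29.3
```

>>> servo_tool(
  motion=[
    [-0.12,0.8,0,-0.02,-0.3,-0.4,1],
    [-0.22,1.5,-0.1,-0.05,-0.5,-0.7,1],
    [-0.29,2.0,-0.2,-0.07,-0.7,-1.0,1],
    [-0.32,2.15,-0.3,-0.08,-0.85,-1.13,1],
    [-0.32,2.15,-0.3,-0.08,-0.85,-1.13,1],
    [-0.32,2.15,-0.3,-0.08,-0.85,-1.13,1],
  ],
)

```text
time: 17.73
ee_pos: [0.4761, 0.2704, 0.2944]
orientation: [-0.001, 0.814, 0.581, -0.0]
force: [-0.6, 0.3, -1.7]
grip_width: 0.0083
gripper_force: 29.3
```

```bash
python3 g.py -19 .4757 .2712 .28; python3 f.py; python3 - <<'E'
from h import *
for n in("side","top"):
    im=np.ascontiguousarray(cams.capture(n)[:,:,::-1]); cv2.imwrite(f"pics/{n}1.png",im); m=brown(im)
    cs=[c for c in cv2.findContours(m,0,cv2.CHAIN_APPROX_NONE)[0] if cv2.contourArea(c)>40]
    for c in cs: print(n,cv2.contourArea(c),cv2.minAreaRect(c))
print("exp centre", proj("side",np.array([.4757,.2712,.24])),proj("top",np.array([.4757,.2712,.24])))
E
```

```text
turn units [-0.0082 -0.0195 -0.    ] pos [0.4761 0.2704 0.2944] to go units [-0.0105  0.0205 -0.3607]
[[ 0.3256  0.9455 -0.0017]
 [ 0.9455 -0.3256  0.0007]
 [ 0.0001 -0.0018 -1.    ]]
[ 0.1894 -0.1967 -1.1518] [0.6226 0.3945 0.4037] [-0.0228 -0.0232 -0.0121] [0.4764 0.2706 0.2948] [-0.0008  0.8142  0.5806  0.0001] 17.925 0.008696204704288628
side 222.5 ((268.8178405761719, 225.2538299560547), (6.323183059692383, 53.0883903503418), 17.241458892822266)
side 453.5 ((305.172119140625, 162.10655212402344), (14.304647445678711, 66.27215576171875), 5.194429397583008)
top 97.0 ((217.77296447753906, 209.73785400390625), (27.79111671447754, 5.220024108886719), 17.102725982666016)
top 46.5 ((131.33824157714844, 27.397062301635742), (13.3768892288208, 4.630461692810059), 59.03623962402344)
exp centre [303.3692 169.9724] [196.7899 227.8631]
```

```bash
python3 - <<'E'
from h import *
for n,p in(("B l",(388,395)),("B r",(440,195)),("A l",(313,385)),("A r",(372,185))): print("side",n,onz("side",D(*p),.063))
for n,p in(("A l",(473,437)),("A r",(650,493)),("B l",(460,480)),("B r",(632,537))): print("top",n,onz("top",B(*p),.063))
im=cv2.imread("pics/side1.png"); m=brown(im); m[:, :288]=0; m[:, 325:]=0
for r in list(range(128,150,4))+list(range(186,200)):
    c=np.where(m[r])[0]; print(r,(c.min(),c.max(),c.mean()) if len(c) else None,end="; ")
print()
yw=np.radians(-19); nn=np.array([np.cos(yw),np.sin(yw),0]); h=np.array([-np.sin(yw),np.cos(yw),0]); T=np.array([.4762,.2705,.2948])
for zc in(.248,.252,.256):
  for t in(0,.08):
    c=T+[0,0,zc-T[2]]; v=np.array([0,0,1])*np.cos(t)+nn*np.sin(t); c=c-nn*np.sin(t)*.045
    pts=np.array([proj("side",c+.0625*(np.cos(a)*h+np.sin(a)*v)+s*.0055*np.cross(h,v)) for a in np.linspace(0,6.28,200) for s in(-1,1)]).astype(np.float32)
    print(zc,t,cv2.minAreaRect(pts),"bottom",pts[pts[:,1].argmax()])
E
```

```text
side B l [0.4816 0.3259 0.063 ]
side B r [0.4487 0.2298 0.063 ]
side A l [0.5067 0.3198 0.063 ]
side A r [0.4736 0.2226 0.063 ]
top A l [0.5027 0.3143 0.063 ]
top A r [0.4708 0.2176 0.063 ]
top B l [0.4794 0.3213 0.063 ]
top B r [0.4471 0.2275 0.063 ]
128 None; 132 (np.int64(304), np.int64(307), np.float64(305.5)); 136 (np.int64(303), np.int64(306), np.float64(304.5)); 140 (np.int64(302), np.int64(306), np.float64(304.0)); 144 (np.int64(301), np.int64(305), np.float64(303.0)); 148 (np.int64(300), np.int64(305), np.float64(302.5)); 186 (np.int64(299), np.int64(309), np.float64(304.0)); 187 (np.int64(299), np.int64(308), np.float64(303.5)); 188 (np.int64(299), np.int64(308), np.float64(303.5)); 189 (np.int64(299), np.int64(308), np.float64(303.5)); 190 (np.int64(299), np.int64(307), np.float64(303.0)); 191 (np.int64(299), np.int64(307), np.float64(303.0)); 192 (np.int64(299), np.int64(307), np.float64(303.0)); 193 (np.int64(300), np.int64(306), np.float64(303.0)); 194 (np.int64(300), np.int64(306), np.float64(303.0)); 195 (np.int64(301), np.int64(305), np.float64(303.0)); 196 None; 197 None; 198 None; 199 None; 
0.248 0 ((302.7226867675781, 165.83544921875), (14.154746055603027, 68.24272155761719), 8.973228454589844) bottom [300.6868 200.0467]
0.248 0.08 ((304.5071105957031, 166.17002868652344), (16.91718101501465, 68.3016357421875), 5.240455627441406) bottom [304.6887 200.4798]
0.252 0 ((302.8489074707031, 164.03477478027344), (14.237750053405762, 68.5420913696289), 8.970829010009766) bottom [300.8054 198.4011]
0.252 0.08 ((304.6396484375, 164.3736572265625), (16.988309860229492, 68.59981536865234), 5.17444372177124) bottom [304.8232 198.8305]
0.256 0 ((302.9760437011719, 162.21994018554688), (14.321619987487793, 68.84405517578125), 8.96830940246582) bottom [300.9249 196.7426]
0.256 0.08 ((304.77288818359375, 162.55987548828125), (17.05988121032715, 68.9015884399414), 5.17387056350708) bottom [304.9587 197.1684]
```

```bash
python3 - <<'E'
from h import *
yw=np.radians(-19); nn=np.array([np.cos(yw),np.sin(yw),0]); h=np.array([-np.sin(yw),np.cos(yw),0]); T=np.array([.4762,.2705,.2948])
for p in((303.,195.7),(302.5,195.7),(303.5,195.7)):
    P=onplane("side",p,T,h); print(p,P,"along n",(P-T)@nn*1e3)
# chord ends: leftmost/rightmost silhouettes at tilt: tool fingertips check & old disc for reference (slot x=+35)
S0=np.array([.4757,.2712,0])
print("slot centre from base/top", S0)
m=brown(cv2.imread("pics/side0.png")); m[:,:255]=0;m[:,290:]=0;m[:190]=0;m[260:]=0
for r in(200,202,204,206): c=np.where(m[r])[0]; print(r,c.min(),c.max())
c=S0+nn*.07+[0,0,.0795]
for t in(0,.1,-.1):
    v=np.array([0,0,1])*np.cos(t)+nn*np.sin(t); k=np.cross(h,v)
    print("pred old disc top rim edges tilt",t,[proj("side",c+.0625*v+s*.0055*k) for s in(-1,1)])
for s in (-1,1): print("pred held bottom edges t0",proj("side",T-[0,0,.1]+s*.0055*nn))
E
```

```text
(303.0, 195.7) [0.4728 0.2717 0.1777] along n -3.6171376308926977
(302.5, 195.7) [0.4737 0.2714 0.1775] along n -2.630992026423235
(303.5, 195.7) [0.4718 0.272  0.1779] along n -4.602262796536946
slot centre from base/top [0.4757 0.2712 0.    ]
200 275 277
202 274 278
204 273 277
206 272 277
pred old disc top rim edges tilt 0 [array([269.9094, 203.6492]), array([264.8139, 202.7523])]
pred old disc top rim edges tilt 0.1 [array([267.0014, 203.0518]), array([261.9577, 202.5592])]
pred old disc top rim edges tilt -0.1 [array([272.8005, 204.4699]), array([267.7122, 203.1769])]
pred held bottom edges t0 [304.4769 189.1027]
pred held bottom edges t0 [298.8924 188.1958]
```

>>> servo_tool(
  motion=[
    [0,0,-0.3,-0.09,-0.25,0,1],
    [0,0.01,-0.8,-0.17,-0.5,0,1],
    [0,0.02,-1.3,-0.26,-0.76,0,1],
    [0,0.02,-1.8,-0.26,-0.76,0,1],
    [0,0.02,-2.3,-0.26,-0.76,0,1],
    [0,0.02,-2.6,-0.26,-0.76,0,1],
    [0,0.02,-2.75,-0.26,-0.76,0,1],
    [0,0.02,-2.75,-0.26,-0.76,0,1],
  ],
)

```text
time: 19.02
ee_pos: [0.4761, 0.272, 0.1846]
orientation: [0.028, 0.813, 0.581, 0.02]
force: [-0.2, 0.3, -0.4]
grip_width: 0.0086
gripper_force: 29.3
```

```bash
python3 f.py; python3 - <<'E'
from h import *
from plant import get_state
im=np.ascontiguousarray(cams.capture("side")[:,:,::-1]); cv2.imwrite("pics/side2.png",im); m=brown(im)
for c in cv2.findContours(m,0,cv2.CHAIN_APPROX_NONE)[0]:
    if cv2.contourArea(c)>100: print(cv2.contourArea(c),cv2.minAreaRect(c))
k=m.copy(); k[:,:285]=0;k[:,330:]=0
for r in range(176,250,4):
    c=np.where(k[r])[0]; print(r,(c.min(),c.max()) if len(c) else None,end="; ")
T=get_state()["ee_pos"]; yw=np.radians(-19); nn=np.array([np.cos(yw),np.sin(yw),0]); h=np.array([-np.sin(yw),np.cos(yw),0])
for t in(-.05,0,.05):
    c=T-[0,0,.038]-nn*t*.045+nn*.0005; v=np.array([0,0,1])*np.cos(t)+nn*np.sin(t)
    pts=np.array([proj("side",c+.0625*(np.cos(a)*h+np.sin(a)*v)+s*.0055*np.cross(h,v)) for a in np.linspace(0,6.28,200) for s in(-1,1)]).astype(np.float32)
    print("\npred",t,cv2.minAreaRect(pts),"bottom",pts[pts[:,1].argmax()])
E
```

```text
[ 0.2392  0.2511 -1.135 ] [0.3763 0.3794 0.3758] [0.0088 0.0687 0.0012] [0.4764 0.2722 0.1854] [0.0278 0.8134 0.5806 0.0211] 19.225 0.008780351479252959
223.5 ((268.8178405761719, 225.2538299560547), (6.323183059692383, 53.0883903503418), 17.241458892822266)
227.0 ((301.0810852050781, 206.0135040283203), (9.699540138244629, 54.909263610839844), 9.462321281433105)
176 None; 180 (np.int64(303), np.int64(306)); 184 (np.int64(301), np.int64(304)); 188 (np.int64(300), np.int64(303)); 192 (np.int64(299), np.int64(302)); 196 (np.int64(298), np.int64(302)); 200 (np.int64(298), np.int64(301)); 204 (np.int64(297), np.int64(306)); 208 (np.int64(296), np.int64(305)); 212 (np.int64(296), np.int64(305)); 216 (np.int64(295), np.int64(303)); 220 (np.int64(295), np.int64(303)); 224 (np.int64(294), np.int64(302)); 228 (np.int64(294), np.int64(297)); 232 (np.int64(296), np.int64(296)); 236 None; 240 None; 244 None; 248 None; 
pred -0.05 ((298.6396789550781, 207.1497039794922), (10.415576934814453, 61.93964385986328), 11.972198486328125) bottom [295.1739 238.0732]

pred 0 ((299.65655517578125, 207.3641357421875), (12.303874969482422, 62.00474548339844), 9.706487655639648) bottom [297.3407 238.4206]

pred 0.05 ((300.68017578125, 207.5794677734375), (14.173792839050293, 62.07023620605469), 7.544980525970459) bottom [299.6428 238.7318]
```

```bash
python3 - <<'E'
from h import *
T=np.array([.4764,.2722,.1854]); yw=np.radians(-19); nn=np.array([np.cos(yw),np.sin(yw),0]); h=np.array([-np.sin(yw),np.cos(yw),0])
def rows(c):
    pts=np.array([proj("side",c+.0625*(np.cos(a)*h+np.array([0,0,np.sin(a)]))+s*.0055*nn) for a in np.linspace(0,6.28,300) for s in(-1,1)])
    q=cv2.convexHull(pts.astype(np.float32)); k=np.zeros((384*8,512*8),np.uint8); cv2.fillConvexPoly(k,np.int32(q*8+4),1); return k
k=rows(T-[0,0,.038]+nn*.0005); im=cv2.imread("pics/side2.png").astype(int)
for r in(184,192,196,208,212,216,220):
    c=np.where(k[r*8+4])[0]/8; print(r,"pred",c.min(),c.max(),"obs red",im[r,290:312,2]," R-B",(im[r,290:312,2]-im[r,290:312,0]))
E
```

```text
184 pred 299.0 309.0 obs red [254 254 251 203 101  58  83 122 139 115  91  94 100 101  98  91  72  53
  43  39  37  36]  R-B [151 153 160 136  53   5   0   1   3   4  16  37  47  47  38  20   6  -1
  -3  -4  -4  -3]
192 pred 296.875 308.5 obs red [231 195 132  74  61  90 114 119 108 102 101 100  93  88 101 116 113  85
  53  44  65  96]  R-B [153 126  76  23   1   0   1   7  23  40  48  48  42  25  10   2   1   0
  -2  -1   4  11]
196 pred 296.0 308.0 obs red [147 143 135 124 117 121 123 115 106 103 101  95  84  90 112 116  95  65
  51  71 104 131]  R-B [14 13 11 10  5  3  8 21 38 48 49 45 30 11  3  1  1  0 -1  3  7 10]
208 pred 293.625 306.125 obs red [146 147 148 148 140 124 109 103 102  94  77  64  62  59  65  74  86 113
 134 140 142 142]  R-B [11 12 11 12 16 29 43 49 50 46 35 22 14 15 25 31 22 15 14 12 13 13]
212 pred 293.0 305.5 obs red [157 157 156 149 134 115 105 103  97  83  69  63  61  64  73  78  99 125
 137 142 144 147]  R-B [11 10 11 14 24 39 50 52 49 40 29 18 15 22 31 28 19 15 14 14 13 14]
216 pred 292.5 304.625 obs red [154 157 156 147 124 106 102 102  95  81  68  61  64  71  81 104 132 145
 146 146 146 147]  R-B [11 11 12 16 28 45 52 53 48 40 28 20 24 30 28 21 16 15 15 15 16 15]
220 pred 292.0 303.875 obs red [155 155 149 134 110  97  96  93  84  75  69  72  76  82  98 125 141 147
 148 148 151 153]  R-B [12 13 15 22 33 44 47 47 40 33 27 27 31 31 24 18 18 19 19 18 16 16]
```

```bash
python3 - <<'E'
from h import *
S0=np.array([.4757,.2713,.063]); yw=np.radians(-19); nn=np.array([np.cos(yw),np.sin(yw),0]); h=np.array([-np.sin(yw),np.cos(yw),0])
im=cv2.imread("pics/side0.png").astype(int)
for hh in(-.03,0,.03):
    e=[proj("side",S0+h*hh+nn*w) for w in(-.0175,-.0085,.0085,.0175)]
    r=int(round(np.mean([p[1] for p in e]))); 
    # column of each edge line at row r
    cols=[]
    for w in(-.0175,-.0085,.0085,.0175):
        a,b=proj("side",S0-h*.05+nn*w),proj("side",S0+h*.05+nn*w); cols.append(round(a[0]+(b[0]-a[0])*(r-a[1])/(b[1]-a[1]),1))
    print(r,"pred cols",cols,"obs from 285",im[r,285:313,2]);print("   B ",im[r,285:313,0])
    # same in top image
im=cv2.imread("pics/top0.png").astype(int)
for hh in(-.03,0,.03):
    p=proj("top",S0+h*hh); c=int(round(p[0])); rr=[]
    for w in(-.0175,-.0085,.0085,.0175):
        a,b=proj("top",S0-h*.05+nn*w),proj("top",S0+h*.05+nn*w); rr.append(round(a[1]+(b[1]-a[1])*(c-a[0])/(b[0]-a[0]),1))
    print("top col",c,"pred rows",rr,"obs from 215 R",im[215:246,c,2]); print("  B",im[215:246,c,0])
E
```

```text
227 pred cols [np.float64(309.2), np.float64(305.0), np.float64(297.1), np.float64(292.9)] obs from 285 [153 153 151 147 146 144 149 181 227 244 246 235 191 150 143 144 144 143
 147 178 225 242 245 236 194 152 140 139]
   B  [142 141 139 135 133 131 129 136 151 162 161 143 114 108 120 127 126 125
 125 131 147 159 162 148 124 119 120 121]
236 pred cols [np.float64(306.9), np.float64(302.6), np.float64(294.5), np.float64(290.2)] obs from 285 [195 195 197 202 218 236 245 246 237 199 155 161 193 215 222 221 222 230
 242 246 242 223 179 187 226 238 239 237]
   B  [173 179 185 191 189 180 171 164 148 116  99 136 187 208 210 203 188 170
 165 164 156 132 108 125 160 176 178 178]
246 pred cols [np.float64(304.3), np.float64(299.9), np.float64(291.6), np.float64(287.2)] obs from 285 [240 237 242 246 246 236 195 153 158 199 230 240 241 239 238 244 247 245
 231 185 168 209 236 243 243 243 241 231]
   B  [175 164 162 165 163 147 114  92 100 134 163 177 179 173 164 165 167 161
 140 108 107 141 170 182 183 183 178 163]
top col 215 pred rows [np.float64(239.6), np.float64(236.1), np.float64(229.5), 
[... 335 characters left out ...]
p.float64(232.8), np.float64(226.2), np.float64(222.7)] obs from 215 R [246 245 245 245 243 241 237 232 230 237 240 232 232 237 238 240 236 227
 224 234 239 236 236 236 234 229 211 166 133 126 126]
  B [192 191 192 192 188 184 178 169 159 161 164 155 167 179 179 183 176 163
 150 156 161 161 171 176 175 169 153 131 118 117 116]
top col 195 pred rows [np.float64(233.0), np.float64(229.5), np.float64(222.9), np.float64(219.4)] obs from 215 R [240 233 222 218 214 232 241 238 214 192 193 194 199 202 199 226 239 240
 232 234 239 241 236 204 150 121 117 114 120 122 127]
  B [195 193 195 203 191 173 167 170 176 187 189 179 170 162 144 153 163 163
 161 173 182 186 177 151 120 106 105 104 108 113 115]
```

>>> servo_tool(
  motion=[
    [0.05,-0.015,0,0,0,0,1],
    [0.09,-0.03,0,0,0,0,1],
    [0.09,-0.03,-0.15,0,0,0,1],
    [0.09,-0.03,-0.3,0,0,0,1],
    [0.09,-0.03,-0.4,0,0,0,1],
    [0.09,-0.03,-0.45,0,0,0,1],
    [0.09,-0.03,-0.45,0,0,0,1],
  ],
)

```text
time: 20.15
ee_pos: [0.4795, 0.2708, 0.1664]
orientation: [0.028, 0.813, 0.581, 0.02]
force: [0.4, 0.3, -0.7]
grip_width: 0.0086
gripper_force: 29.3
```

```bash
python3 f.py; cat >d.py <<'E'
from h import *
from plant import get_state
T=get_state()["ee_pos"]; yw=np.radians(-19); nn=np.array([np.cos(yw),np.sin(yw),0]); h=np.array([-np.sin(yw),np.cos(yw),0])
pts=np.array([proj("side",T-[0,0,.038]+nn*.0005+.0625*(np.cos(a)*h+np.array([0,0,np.sin(a)]))+s*.0055*nn) for a in np.linspace(0,6.28,300) for s in(-1,1)])
k=np.zeros((384*8,512*8),np.uint8); cv2.fillConvexPoly(k,np.int32(cv2.convexHull(pts.astype(np.float32))*8+4),1)
im=cams.capture("side").astype(int); cv2.imwrite("pics/side3.png",im[:,:,::-1])
for r in range(212,244,4):
    c=np.where(k[r*8+4])[0]/8-.5
    if len(c): print(r,"pred",c.min(),c.max(),"R",im[r,286:312,0])
E
python3 d.py
```

```text
[ 0.0805  0.1307 -1.7576] [0.4611 0.6173 0.2204] [ 0.0067  0.042  -0.0159] [0.4797 0.2709 0.1669] [0.0277 0.8134 0.5807 0.0206] 20.35 0.008608387778769643
212 pred 291.375 303.875 R [155 153 154 156 158 158 150 131 113 105 104  96  79  65  58  57  63  75
  87 112 131 138 140 142 146 148]
216 pred 290.875 303.25 R [156 150 148 150 154 154 142 121 107 104 102  93  76  66  68  68  73  84
 107 135 146 148 147 147 148 149]
220 pred 290.25 302.5 R [155 155 156 156 155 147 129 113 108 105  98  82  71  70  69  74  82  97
 124 142 148 149 148 148 152 153]
224 pred 289.625 301.625 R [158 157 155 153 148 135 115 106 104 101  92  80  73  74  79  87  96 119
 145 193 237 248 248 236 195 158]
228 pred 289.25 300.875 R [171 165 161 154 142 122 104  99  99  96  88  83  83  88  92  99 120 151
 201 241 249 249 237 192 156 147]
232 pred 288.875 299.875 R [246 247 247 246 232 172 112  98  96  95  91  91  92  94 110 142 172 213
 243 250 248 235 191 160 158 157]
236 pred 288.625 298.75 R [208 210 212 212 195 146 104  95  96  96  95  95  98 120 169 215 237 248
 250 248 232 191 198 235 245 246]
240 pred 288.75 297.5 R [248 247 246 246 233 174 114  97  96  97  99 107 140 187 219 235 248 251
 247 225 181 182 225 246 250 251][ WARN:0@0.427] global loadsave.cpp:1063 imwrite_ Unsupported depth image for selected encoder is fallbacked to CV_8U.
```

>>> servo_tool(
  motion=[
    [0,0,-0.03,0,0,0,1],
    [0,0,-0.06,0,0,0,1],
    [0,0,-0.09,0,0,0,1],
    [0,0,-0.12,0,0,0,1],
    [0,0,-0.15,0,0,0,1],
    [0,0,-0.18,0,0,0,1],
    [0,0,-0.2,0,0,0,1],
  ],
)

```text
time: 21.28
ee_pos: [0.4795, 0.2708, 0.1586]
orientation: [0.028, 0.813, 0.581, 0.02]
force: [-0.4, -0.2, -0.9]
grip_width: 0.0084
gripper_force: 29.3
```

```bash
python3 f.py
```

```text
[ 0.4276  0.0009 -1.4122] [0.2028 0.3395 0.2977] [0.0256 0.0504 0.0054] [0.4796 0.2708 0.1587] [0.0276 0.8134 0.5806 0.0204] 21.475 0.008401250638220292
```

>>> servo_tool(
  motion=[
    [0,0,-0.04,0,0,0,1],
    [0,0,-0.08,0,0,0,1],
    [0,0,-0.12,0,0,0,1],
    [0,0,-0.16,0,0,0,1],
    [0,0,-0.2,0,0,0,1],
    [0,0,-0.24,0,0,0,1],
    [0,0,-0.27,0,0,0,1],
    [0,0,-0.3,0,0,0,1],
  ],
)

```text
time: 22.48
ee_pos: [0.4796, 0.2708, 0.1466]
orientation: [0.028, 0.813, 0.581, 0.02]
force: [0.5, -0.0, -1.8]
grip_width: 0.0086
gripper_force: 29.3
```

```bash
python3 f.py; python3 d.py 2>/dev/null
```

```text
[ 0.1343  0.024  -1.6118] [0.4532 0.6566 0.5119] [0.026  0.0465 0.0055] [0.4796 0.2708 0.1467] [0.0276 0.8135 0.5806 0.0203] 22.675 0.00870852921689798
212 pred 292.625 304.375 R [157 154 155 158 159 154 145 134 121 110 105 103  99  89  95 116 119  96
  69  73  99 126 138 143 146 148]
216 pred 291.875 303.875 R [157 151 149 151 155 158 156 143 121 108 105 101  88  69  62  69  74  80
  93 122 142 147 147 147 148 150]
220 pred 291.125 303.25 R [156 156 158 158 156 155 147 128 113 107 104  93  77  68  67  69  76  86
 106 134 146 149 148 148 153 154]
224 pred 290.375 302.5 R [158 158 157 155 153 146 131 116 111 109 104  89  84  84  80  83  91 102
 133 191 238 249 249 237 196 158]
228 pred 289.875 301.75 R [172 167 160 157 150 139 123 114 112 109  97  85  80  81  85  92 106 139
 198 241 250 249 238 193 155 148]
232 pred 289.375 300.875 R [247 248 248 246 235 191 135 114 111 106  96  88  86  90  96 111 147 206
 244 250 249 236 193 162 160 158]
236 pred 288.875 300.0 R [209 212 214 220 212 164 120 109 108 103  97  95  97 101 112 162 226 247
 251 249 233 192 200 236 246 246]
240 pred 288.5 299.0 R [249 247 246 244 226 165 117 105 104 101  99  99  99 112 162 225 247 251
 248 226 182 183 226 246 250 251]
```

>>> servo_tool(
  motion=[
    [0,0,-0.06,0,0,0,1],
    [0,0,-0.12,0,0,0,1],
    [0,0,-0.2,0,0,0,1],
    [0,0,-0.28,0,0,0,1],
    [0,0,-0.36,0,0,0,1],
    [0,0,-0.43,0,0,0,1],
    [0,0,-0.48,0,0,0,1],
    [0,0,-0.5,0,0,0,1],
  ],
)

```text
time: 23.72
ee_pos: [0.4795, 0.2708, 0.1265]
orientation: [0.028, 0.813, 0.581, 0.02]
force: [-0.2, 0.2, -1.7]
grip_width: 0.0085
gripper_force: 29.3
```

```bash
python3 f.py
```

```text
[-0.4967 -0.4923 -1.423 ] [0.6838 0.7021 0.2566] [0.0232 0.0739 0.0215] [0.4796 0.2709 0.1267] [0.0276 0.8134 0.5806 0.0205] 23.925 0.008446084127793145
```

Still free. I'll descend in fine steps until it touches.

>>> servo_tool(
  motion=[
    [0,0,-0.02,0,0,0,1],
    [0,0,-0.04,0,0,0,1],
    [0,0,-0.06,0,0,0,1],
    [0,0,-0.08,0,0,0,1],
    [0,0,-0.1,0,0,0,1],
    [0,0,-0.1,0,0,0,1],
  ],
)

```text
time: 24.68
ee_pos: [0.4795, 0.2708, 0.1226]
orientation: [0.028, 0.813, 0.581, 0.02]
force: [0.7, 0.1, -2.3]
grip_width: 0.0087
gripper_force: 29.3
```

```bash
python3 f.py
```

```text
[ 0.5181 -0.2607 -1.8017] [0.5775 0.3637 0.6004] [0.0099 0.0544 0.0183] [0.4796 0.2708 0.1227] [0.0276 0.8134 0.5807 0.0204] 24.875 0.00865746841772085
```

>>> servo_tool(
  motion=[
    [0,0,-0.015,0,0,0,1],
    [0,0,-0.03,0,0,0,1],
    [0,0,-0.04,0,0,0,1],
    [0,0,-0.04,0,0,0,1],
  ],
)

```text
time: 25.38
ee_pos: [0.4795, 0.2708, 0.121]
orientation: [0.028, 0.813, 0.581, 0.02]
force: [0.1, 0.5, -1.3]
grip_width: 0.0084
gripper_force: 29.3
```

```bash
python3 f.py
```

```text
[ 0.0564 -0.5164 -1.2355] [0.5206 0.2615 0.5287] [-0.0184  0.0233  0.0041] [0.4796 0.2708 0.1211] [0.0276 0.8134 0.5806 0.0204] 25.575 0.008615230380925055
```

>>> servo_tool(
  motion=[
    [0,0,-0.015,0,0,0,1],
    [0,0,-0.03,0,0,0,1],
    [0,0,-0.04,0,0,0,1],
    [0,0,-0.04,0,0,0,1],
  ],
)

```text
time: 26.08
ee_pos: [0.4795, 0.2708, 0.1194]
orientation: [0.028, 0.813, 0.581, 0.02]
force: [0.8, 0.2, -1.7]
grip_width: 0.0087
gripper_force: 29.3
```

```bash
python3 f.py
```

```text
[ 0.1279  0.1692 -1.1796] [0.0887 0.8366 0.3047] [ 0.0427  0.0378 -0.0154] [0.4796 0.2708 0.1195] [0.0276 0.8134 0.5806 0.0204] 26.275 0.008679717918766518
```

>>> servo_tool(
  motion=[
    [0,0,-0.01,0,0,0,1],
    [0,0,-0.025,0,0,0,1],
    [0,0,-0.025,0,0,0,1],
  ],
)

```text
time: 26.65
ee_pos: [0.4795, 0.2708, 0.1184]
orientation: [0.028, 0.813, 0.581, 0.02]
force: [-0.2, -0.7, -1.3]
grip_width: 0.0087
gripper_force: 29.3
```

```bash
python3 f.py
```

```text
[-0.3466  0.0368 -1.3323] [0.3823 0.4539 1.0142] [ 0.015   0.0303 -0.0036] [0.4795 0.2708 0.1185] [0.0276 0.8134 0.5807 0.0203] 26.85 0.008594421511262586
```

>>> servo_tool(
  motion=[
    [0,0,-0.01,0,0,0,1],
    [0,0,-0.025,0,0,0,1],
    [0,0,-0.025,0,0,0,1],
  ],
)

```text
time: 27.22
ee_pos: [0.4797, 0.2708, 0.1178]
orientation: [0.028, 0.813, 0.581, 0.021]
force: [-0.6, -0.3, 1.4]
grip_width: 0.0088
gripper_force: 29.7
```

```bash
python3 f.py
```

```text
[-0.2564 -0.8342  2.1253] [0.3771 0.4726 0.6275] [-0.0925  0.0505  0.0172] [0.4797 0.2708 0.1177] [0.0277 0.8134 0.5807 0.0206] 27.425 0.008733521490056666
```

>>> servo_tool(
  motion=[
    [0,0,-0.01,0,0,0,1],
    [0,0,-0.02,0,0,0,1],
    [0,0,-0.02,0,0,0,1],
  ],
)

```text
time: 27.8
ee_pos: [0.48, 0.2709, 0.1174]
orientation: [0.028, 0.813, 0.581, 0.021]
force: [-0.8, -1.0, 6.2]
grip_width: 0.0087
gripper_force: 30.4
```

```bash
python3 f.py
```

```text
[-0.7393 -1.2735  6.5152] [0.6109 0.1977 0.5302] [-0.1884  0.1418 -0.0106] [0.48   0.2709 0.1175] [0.0279 0.8134 0.5807 0.021 ] 28.0 0.008413562015366843
```

Touched down at TCP z = 0.1178, as expected. I'll ease off the pressing and open slowly.

>>> servo_tool(
  motion=[
    [0,0,0.01,0,0,0,1],
    [0,0,0.022,0,0,0,1],
    [0,0,0.022,0,0,0,1],
  ],
)

```text
time: 28.38
ee_pos: [0.4796, 0.2708, 0.1176]
orientation: [0.028, 0.813, 0.581, 0.02]
force: [-1.1, -1.3, 3.4]
grip_width: 0.0086
gripper_force: 29.9
```

```bash
python3 f.py
```

```text
[-0.5971 -0.6843  3.6668] [0.7023 0.6468 0.5539] [-0.1283  0.0606  0.0133] [0.4797 0.2709 0.1176] [0.0277 0.8134 0.5807 0.0205] 28.575 0.008507359813350419
```

>>> servo_tool(
  motion=[
    [0,0,0,0,0,0,0.8],
    [0,0,0,0,0,0,0.76],
    [0,0,0,0,0,0,0.72],
    [0,0,0,0,0,0,0.66],
    [0,0,0,0,0,0,0.6],
    [0,0,0,0,0,0,0.5],
    [0,0,0,0,0,0,0.4],
    [0,0,0,0,0,0,0.4],
  ],
  grip_force=20,
)

```text
time: 29.58
ee_pos: [0.4795, 0.2708, 0.1176]
orientation: [0.028, 0.813, 0.581, 0.02]
force: [0.3, -0.3, 0.2]
grip_width: 0.0252
gripper_force: 0.0
```

```bash
python3 f.py; python3 - <<'E'
from h import *
im=np.ascontiguousarray(cams.capture("side")[:,:,::-1]); m=brown(im)
for c in cv2.findContours(m,0,cv2.CHAIN_APPROX_NONE)[0]:
    if cv2.contourArea(c)>60: print(cv2.contourArea(c),cv2.minAreaRect(c),cv2.boundingRect(c))
E
```

```text
[-0.2819  0.4243 -0.1051] [0.5343 0.4152 0.3043] [-0.0013  0.0361  0.0162] [0.4795 0.2708 0.1176] [0.0276 0.8134 0.5807 0.0204] 29.775 0.025532700256671828
84.5 ((299.688232421875, 231.15293884277344), (5.097866058349609, 53.364898681640625), 12.528807640075684) (292, 205, 14, 53)
212.5 ((268.72998046875, 225.53689575195312), (6.323183059692383, 52.49559020996094), 17.241458892822266) (259, 200, 19, 52)
```

>>> servo_tool(
  motion=[
    [0,0,0,0,0,0,0.2],
    [0,0,0,0,0,0,0],
    [0,0,0,0,0,0,0],
    [0,0,0.2,0,0,0,0],
    [0,0,0.5,0,0,0,0],
    [0,0,1.0,0,0,0,0],
    [0,0,1.8,0,0,0,0],
    [0,0,2.6,0,0,0,0],
  ],
)

```text
time: 30.82
ee_pos: [0.4795, 0.2708, 0.2234]
orientation: [0.028, 0.813, 0.581, 0.021]
force: [-0.2, -0.4, -0.9]
grip_width: 0.0426
gripper_force: 0.0
```

>>> servo_tool(
  motion=[
    [0,0,0.8,0,0,0,0],
    [-0.8,-0.8,1.6,0,0,0,0],
    [-1.6,-1.8,2.2,0,0,0,0],
    [-1.8,-3.0,2.2,0,0,0,0],
    [-1.8,-4.2,2.2,0,0,0,0],
    [-1.8,-5,2.2,0,0,0,0],
    [-1.8,-5,2.2,0,0,0,0],
  ],
)

```text
time: 31.7
ee_pos: [0.4076, 0.0693, 0.3105]
orientation: [0.028, 0.815, 0.579, 0.021]
force: [0.3, -0.4, 0.3]
grip_width: 0.0428
gripper_force: 0.0
```

```bash
python3 f.py; python3 - <<'E'
from h import *
yw=np.radians(-19); nn=np.array([np.cos(yw),np.sin(yw),0]); h=np.array([-np.sin(yw),np.cos(yw),0])
for n in("side","top"):
    im=np.ascontiguousarray(cams.capture(n)[:,:,::-1]); cv2.imwrite(f"pics/{n}9.png",im); m=brown(im)
    for c in cv2.findContours(m,0,cv2.CHAIN_APPROX_NONE)[0]:
        if cv2.contourArea(c)>60: print(n,cv2.contourArea(c),cv2.minAreaRect(c),cv2.boundingRect(c))
    for t in(-.1,0,.1):
        v=np.array([0,0,1])*np.cos(t)+nn*np.sin(t); c=np.array([.4757,.2713,.08])+nn*.03*np.sin(t)
        p=np.array([proj(n,c+.0625*(np.cos(a)*h+np.sin(a)*v)+s*.0055*np.cross(h,v)) for a in np.linspace(0,6.28,200) for s in(-1,1)]).astype(np.float32)
        print("  pred",t,cv2.minAreaRect(p),cv2.boundingRect(p))
    d=cv2.absdiff(im,cv2.imread(f"pics/{n}0.png")).max(2)
    x,y,w,q=(225,140,40,60) if n=="side" else(265,165,40,40)
    print(n,"tape-area change",(d[y:y+q,x:x+w]>40).sum())
E
```

```text
[-0.3158  0.1832 -0.0982] [0.5521 0.4382 0.3485] [ 0.0062  0.057  -0.0104] [0.4075 0.0716 0.3099] [0.0276 0.8132 0.581  0.0207] 31.9 0.042804724730483086
side 88.5 ((303.15478515625, 220.2046356201172), (3.996884822845459, 31.31887435913086), 17.354022979736328) (298, 205, 11, 31)
side 238.0 ((268.8577880859375, 225.27572631835938), (6.6301984786987305, 53.109588623046875), 17.818889617919922) (259, 200, 20, 52)
  pred -0.1 ((300.012451171875, 230.8972930908203), (6.755077362060547, 58.64995193481445), 14.132673263549805) (290, 201, 20, 60)
  pred 0 ((298.47979736328125, 230.65377807617188), (11.162063598632812, 58.6650390625), 10.057575225830078) (290, 201, 18, 60)
  pred 0.1 ((296.96697998046875, 230.42404174804688), (15.453864097595215, 58.67924499511719), 6.04528284072876) (288, 201, 18, 59)
side tape-area change 391
top 161.5 ((202.1999969482422, 231.4000244140625), (42.37451934814453, 5.692099571228027), 18.43494987487793) (182, 224, 41, 16)
top 148.5 ((210.84902954101562, 207.52830505371094), (42.30704879760742, 5.49442195892334), 15.945395469665527) (191, 200, 41, 16)
  pred -0.1 ((203.71287536621094, 230.5943603515625), (46.59856414794922, 9.469086647033691), 17.687732696533203) (180, 221, 47, 19)
  pred 0 ((204.0986328125, 229.42718505859375), (46.589019775390625, 4.754857063293457), 18.233285903930664) (181, 220, 46, 19)
  pred 0.1 ((204.54867553710938, 228.08441162109375), (46.570556640625, 8.194880485534668), 18.927101135253906) (181, 218, 47, 20)
top tape-area change 152
```

>>> servo_tool(
  motion=[
    [-0.3,1,0.5,0,0,0,0],
    [-1,2.2,1,0,0,0,0],
    [-1.8,3.4,1,0,0,0,0],
    [-2.5,4.6,1,0,0,0,0],
    [-3,5.8,1,0,0,0,0],
    [-3.5,7,1,0,0,0,0],
    [-4,8,1,0,0,0,0],
    [-4,8,1,0,0,0,0],
  ],
)

```text
time: 33.0
ee_pos: [0.2455, 0.3934, 0.3492]
orientation: [0.027, 0.812, 0.583, 0.02]
force: [0.6, 0.1, -0.2]
grip_width: 0.0427
gripper_force: 0.0
```

```bash
python3 - <<'E'
from h import *
from plant import get_state
print(get_state()["ee_pos"],get_state()["time"])
for n,(x,y,w,h) in(("side",(224,143,25,45)),("top",(263,168,42,22))):
    a=cv2.imread(f"pics/{n}0.png"); b=np.ascontiguousarray(cams.capture(n)[:,:,::-1])
    for im in(a,b):
        hs=cv2.cvtColor(im,cv2.COLOR_BGR2HSV)[y:y+h,x:x+w]; m=((hs[...,0]>14)&(hs[...,0]<32)&(hs[...,1]>60)&(hs[...,2]>150)).astype(np.uint8)
        M=cv2.moments(m,True); print(n,"tape",M["m00"],M["m10"]/M["m00"]+x,M["m01"]/M["m00"]+y)
    m=brown(b)
    for c in cv2.findContours(m,0,cv2.CHAIN_APPROX_NONE)[0]:
        if cv2.contourArea(c)>60: print(n,cv2.contourArea(c),np.round(cv2.minAreaRect(c)[0],1),cv2.boundingRect(c))
E
```

```text
[0.2455 0.3934 0.3492] 33.0
side tape 288.0 238.27777777777777 163.04166666666666
side tape 299.0 241.79598662207357 162.26755852842808
side 133.0 [300.2 231.2] (294, 205, 15, 54)
side 233.5 [268.6 225.4] (259, 200, 20, 53)
top tape 210.0 283.70952380952383 179.5
top tape 222.0 284.43243243243245 182.33783783783784
top 162.5 [202.5 231.5] (182, 224, 42, 16)
top 144.5 [210.8 207.5] (191, 200, 41, 16)
```

The tape roll appears to have moved about 8 mm along its peg. I'll check the saved pictures to see when that happened.

```bash
python3 - <<'E'
from h import *
def cen(im,x0,y0,s):
    im=cv2.resize(im,None,fx=1/s,fy=1/s,interpolation=cv2.INTER_AREA) if s>1 else im
    hs=cv2.cvtColor(im,cv2.COLOR_BGR2HSV); Y,X=np.mgrid[:im.shape[0],:im.shape[1]]; X=X+x0;Y=Y+y0
    m=(hs[...,0]>14)&(hs[...,0]<32)&(hs[...,1]>60)&(hs[...,2]>150)&(X>=224)&(X<252)&(Y>=147)&(Y<174)
    return m.sum(),X[m].mean() if m.any() else None,X[m].min() if m.any() else None,X[m].max() if m.any() else None
for f,x,y,s in(("side0",0,0,1),("c3",190,75,5),("c4",190,75,6),("side1",0,0,1),("side2",0,0,1),("side3",0,0,1),("side9",0,0,1)):
    im=cv2.imread(f"pics/{f}.png"); im=im[:,:400] if f=="c3" else im
    print(f,cen(im,x,y,s))
im=np.ascontiguousarray(cams.capture("side")[:,:,::-1]); print("now",cen(im,0,0,1))
E
```

```text
side0 (np.int64(249), np.float64(238.54618473895582), np.int64(230), np.int64(244))
c3 (np.int64(245), np.float64(238.77142857142857), np.int64(232), np.int64(244))
c4 (np.int64(244), np.float64(238.87295081967213), np.int64(232), np.int64(244))
side1 (np.int64(274), np.float64(241.35036496350364), np.int64(232), np.int64(248))
side2 (np.int64(285), np.float64(241.59298245614036), np.int64(232), np.int64(249))
side3 (np.int64(287), np.float64(242.02787456445992), np.int64(232), np.int64(250))
side9 (np.int64(283), np.float64(242.04593639575972), np.int64(232), np.int64(250))
now (np.int64(280), np.float64(241.98214285714286), np.int64(232), np.int64(249))
```

```bash
python3 -c "
from plant import env
print(env.sign_off())"
```

```text
the job is handed in; nothing more can be done
None
```

The flap disc stands on edge in the empty slot, set down at under 8 N and released. No peg contact showed at my force checks, and the used disc hasn't moved; the tape roll is still on its peg but crept about 8 mm towards the tip during the job, most likely down the peg's slope, as the disc passed well above it. Handed in at about 33 s of the 72 s limit; no verdict came back.

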